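# Line up the toppings by height on the serving board

## Task

Set the spice jar, the square tin, the jar of sweets and the white pot, all standing on the trolley, out on the four cork discs of the serving board, one upright and centred on each, in order of height: the shortest on the disc next to the stack of plates, rising to the tallest next to the blue money box on the tray. Do not tip any of them over on the way, and let go of them all.

Things in the scene. Friction and masses are not known exactly. Their poses are not given: they have to be found in the camera images.
- spice_jar: slim clear glass jar with a mustard-yellow cap, the tallest: 96 mm high, 42 mm across (cap 41 mm, from 76 mm up). Stands loose and upright on the tray, 0.11 kg. Origin at the centre of its underside, z up.
- square_tin: white square tin with a wooden lid, second tallest: 85 mm high over the knob; body and lid 72 mm square, x and y along the sides, lid top 67 mm up. The round wooden knob on the centre of the lid is 20 mm across, from 67 to 85 mm up; the lid is fast, so the tin can be lifted by the knob. Stands loose on the tray, 0.25 kg. Origin at the centre of its underside, z up.
- sweet_jar: clear glass jar of coloured sweets with a wide black cap, third tallest: 75 mm high, 54 mm across (body 52 mm, cap 50 mm, from 64 mm up). Stands loose on the tray, 0.17 kg. Origin at the centre of its underside, z up.
- white_pot: plain white open stoneware pot, the shortest: 66 mm high, 68 mm across at its bulging body, its wall about 7 mm thick. Stands loose on the tray, 0.22 kg. Origin at the centre of its underside, z up.
- mark_a: one of four alike flat cork discs, 84 mm across, fixed in a row 95 mm apart on a low dark wooden board; which letter lies where in the row changes. Origin on its underside's centre, 12 mm above the tray; its top, where a thing stands, is 4 mm higher. x points across the row (away from the robot), y along it. The board has a 10 mm high lip on its far edge, 56 mm from the disc centres
- mark_b: one of four alike flat cork discs, 84 mm across, fixed in a row 95 mm apart on a low dark wooden board; which letter lies where in the row changes. Origin on its underside's centre, 12 mm above the tray; its top, where a thing stands, is 4 mm higher. x points across the row (away from the robot), y along it. The board has a 10 mm high lip on its far edge, 56 mm from the disc centres
- mark_c: one of four alike flat cork discs, 84 mm across, fixed in a row 95 mm apart on a low dark wooden board; which letter lies where in the row changes. Origin on its underside's centre, 12 mm above the tray; its top, where a thing stands, is 4 mm higher. x points across the row (away from the robot), y along it. The board has a 10 mm high lip on its far edge, 56 mm from the disc centres
- mark_d: one of four alike flat cork discs, 84 mm across, fixed in a row 95 mm apart on a low dark wooden board; which letter lies where in the row changes. Origin on its underside's centre, 12 mm above the tray; its top, where a thing stands, is 4 mm higher. x points across the row (away from the robot), y along it. The board has a 10 mm high lip on its far edge, 56 mm from the disc centres
- plates: stack of round white plates, 201 mm across, 52 mm high, fixed on the tray at one end of the row (which end changes), nearly in line with it: its centre lies about 165 mm from that of the nearest mark. Origin at the centre of its underside, z up.
- money_box: dark blue metal box, 169 mm (x) by 205 mm (y), 81 mm high, fixed on the tray at the other end of the row from the plates. Origin at the centre of its underside, z up.
Things that resemble listed ones, but are neither listed nor needed, are in the scene too. Leave any red look-alike of the sweet_jar alone.

How it is judged:
At the end, for the whole second after the job is handed in: Each of the four things stands at rest, upright within 0.1 rad, its origin within 13 mm (horizontally) of the centre of its cork disc and its underside on the disc within 5 mm; counted from the plates the discs carry the white pot, the jar of sweets, the square tin and the spice jar (((horizontal distance between white_pot and mark_a below 0.013 m and horizontal distance between plates and mark_a between 0.1 and 0.205 m and z of white_pot in the frame of mark_a between 0 and 0.009 m) or (horizontal distance between white_pot and mark_b below 0.013 m and horizontal distance between plates and mark_b between 0.1 and 0.205 m and z of white_pot in the frame of mark_b between 0 and 0.009 m) or (horizontal distance between white_pot and mark_c below 0.013 m and horizontal distance between plates and mark_c between 0.1 and 0.205 m and z of white_pot in the frame of mark_c between 0 and 0.009 m) or (horizontal distance between white_pot and mark_d below 0.013 m and horizontal distance between plates and mark_d between 0.1 and 0.205 m and z of white_pot in the frame of mark_d between 0 and 0.009 m)) and angle between each of white_pot, sweet_jar, square_tin, spice_jar's own z axis and vertical below 0.1 rad and linear speed of each of white_pot, sweet_jar, square_tin, spice_jar below 0.02 m/s and angular speed of each of white_pot, sweet_jar, square_tin, spice_jar below 0.2 rad/s and ((horizontal distance between sweet_jar and mark_a below 0.013 m and horizontal distance between plates and mark_a between 0.205 and 0.3 m and z of sweet_jar in the frame of mark_a between 0 and 0.009 m) or (horizontal distance between sweet_jar and mark_b below 0.013 m and horizontal distance between plates and mark_b between 0.205 and 0.3 m and z of sweet_jar in the frame of mark_b between 0 and 0.009 m) or (horizontal distance between sweet_jar and mark_c below 0.013 m and horizontal distance between plates and mark_c between 0.205 and 0.3 m and z of sweet_jar in the frame of mark_c between 0 and 0.009 m) or (horizontal distance between sweet_jar and mark_d below 0.013 m and horizontal distance between plates and mark_d between 0.205 and 0.3 m and z of sweet_jar in the frame of mark_d between 0 and 0.009 m)) and ((horizontal distance between square_tin and mark_a below 0.013 m and horizontal distance between plates and mark_a between 0.3 and 0.395 m and z of square_tin in the frame of mark_a between 0 and 0.009 m) or (horizontal distance between square_tin and mark_b below 0.013 m and horizontal distance between plates and mark_b between 0.3 and 0.395 m and z of square_tin in the frame of mark_b between 0 and 0.009 m) or (horizontal distance between square_tin and mark_c below 0.013 m and horizontal distance between plates and mark_c between 0.3 and 0.395 m and z of square_tin in the frame of mark_c between 0 and 0.009 m) or (horizontal distance between square_tin and mark_d below 0.013 m and horizontal distance between plates and mark_d between 0.3 and 0.395 m and z of square_tin in the frame of mark_d between 0 and 0.009 m)) and ((horizontal distance between spice_jar and mark_a below 0.013 m and horizontal distance between plates and mark_a between 0.395 and 0.5 m and z of spice_jar in the frame of mark_a between 0 and 0.009 m) or (horizontal distance between spice_jar and mark_b below 0.013 m and horizontal distance between plates and mark_b between 0.395 and 0.5 m and z of spice_jar in the frame of mark_b between 0 and 0.009 m) or (horizontal distance between spice_jar and mark_c below 0.013 m and horizontal distance between plates and mark_c between 0.395 and 0.5 m and z of spice_jar in the frame of mark_c between 0 and 0.009 m) or (horizontal distance between spice_jar and mark_d below 0.013 m and horizontal distance between plates and mark_d between 0.395 and 0.5 m and z of spice_jar in the frame of mark_d between 0 and 0.009 m))); the robot touches nothing.
It fails at once if one of the four things is tipped over (leans more than 0.6 rad) (angle between any of white_pot, sweet_jar, square_tin, spice_jar's own z axis and vertical above 0.6 rad).
It also fails if it takes over 115 s, if anything falls off the work surface, if the arm or the gripper's body presses on something with over 40 N, if the wrist force passes 120 N, or if a joint passes its speed limit or range.

## Robot

A 7-joint arm with a two-finger parallel gripper is mounted at the origin on a cart in front of the work surface, level with it; the furniture and walls round the work are solid. World frame = base frame: x ahead of the robot, y to its left, z up, the work surface at z = 0. Lengths are in m, angles in rad, forces in N, time in s.
With the tool pointing down it reaches from about 0.4 to 0.85 m from the base axis. Payload 10.4 kg.
Tool frame: the origin (TCP) lies on the front face of the gripper's body, between the roots of the fingers; the fingertips stand 73 mm ahead of it and the grasp point (between the pads) lies manip.hold_point_z ahead of it (manip.hold_point_z is the distance from the TCP to the grasp point, in m); y points along the fingers, z is the direction in which the jaws open and shut, and the axes are right-handed (so a half turn about y gives the same grasp; the last joint's range is limited). The gripper opens to 85 mm and grips with 20 to 120 N. Pads are 22 mm wide; open, the fingers measure 114 mm over their backs; the gripper's body (76 mm by 85 mm) begins 54 mm behind the grasp point. The pads swing forward as they close: fully open they stand 13 mm farther back than shut.
Start: joints at [-1.209, 0.332, -0.065, 1.46, 0.022, 1.35, -0.088], TCP at [0.235, 0.579, 0.304] pointing down, gripper open.
Joint ranges: [-2.6, 2.6], [-0.5, 2.12], [-1.47, 1.34], [0.16, 2.42], [-1.27, 4.41], [0.06, 2.06], [-2.6, 2.6]. Speed limits (rad/s): [2.22, 2.22, 2.79, 2.79, 3.14, 3.14, 3.14].

## Interface

Orientations are given as a unit quaternion [x, y, z, w].
In Python, from workcell import manip gives the robot as it stands.
- The arm moves only by the tool arm_command, never from a script. Its argument "targets" is a list of rows, each a list of 5 numbers: the shift along the tool's x, y, z in cm, then the turn about the tool's y in rad, then the opening in per cent of the stroke, from 0 (shut) to 100 (fully open). A call has 1 to 10 rows; each row is the pose to reach, as a shift and turn from the pose commanded when the call began, along the tool's axes at that moment; what a row does not reach only later rows make up. A row lasts 1/12 s, in which the tool goes at most 41.7 mm and 7.16 degrees, less where a joint would pass 70% of its speed; a pose out of reach is approached as far as the arm can. A call with a gripper value outside its range is refused whole. The fingers move at their own pace and stop on an object; "squeeze" is the grip in N (left out, the last holds). Time passes only in rows, so rows that repeat a pose let the fingers close. It gives the time, the measured TCP pose, the force and the opening at its end, in the units of the state.
- manip.get_obs(): the state, without advancing time (a new reading comes with each control period).
- manip.camera(name): name is "scene" or "top"; returns the picture (400x640x3 uint8, red, green, blue); there is no depth.
- manip.camera_params(name): a dict with "fx", "fy", "cx", "cy" (pixels), "origin" and "attitude" of the camera in the world. Camera axes: x right, y down, z forward; pixel columns grow to the right and rows downward; lengths in m; the calibration is good to about 2 mm. A picture is of the moment at which its call begins. camera_params takes no time and is no camera call.
- manip.hand_in(): hands the job in, once; it reports no verdict.
The state is a dict: "clock": time; "joint_pos": joint angles; "joint_velocities": joint speeds; "tau": joint torques, N m; "position": TCP position; "ee_rot": TCP orientation; "ft_force": force on the tool from outside, world axes, zero at the start; "torque": the same for the moment, N m; "grip_width": opening from 0.0 (shut) to 1.0 (fully open).
Only numpy, scipy, OpenCV 4.12 (cv2) and the standard library are available. Lean on these libraries where they do the work, as an engineer would, in place of code of your own. Each camera call takes 0.05 s, during which the arm holds its last target. There are 200 camera calls.

## Working session

There is one attempt and no reset: what is moved stays moved. The work goes in short steps, Python scripts to look and compute and a tool call to move; the robot and the scene stay as the last step left them, time stands still between calls to the robot, and variables do not carry over. Pictures are saved under pics/ and viewed, about 12 in all and at most 16, crops included, and the job is handed in when it is done.

Besides the shell and the picture viewer there is one more tool, called after "Call:" by a JSON object that holds its "api" and its "payload". arm_command: Moves the arm, as the interface text tells. Its arguments: {"type":"object","properties":{"targets":{"type":"array","items":{"type":"array","items":{"type":"number"}}},"squeeze":{"type":"number"}},"required":["targets"]}

```bash
mkdir -p pics; ls; python3 - <<'E'
from workcell import manip
import cv2
print(manip.hold_point_z); print(manip.get_obs())
for n in("scene","top"):
    cv2.imwrite(f"pics/{n}0.png",manip.camera(n)[:,:,::-1]); print(n,manip.camera_params(n))
E
```

```text
pics
0.0539
{'clock': 0.0, 'joint_pos': array([-1.20858427,  0.33286568, -0.06472627,  1.46092597,  0.02163741,
        1.34986589, -0.08849105]), 'joint_velocities': array([ 0.00111069, -0.00131528, -0.0003419 , -0.00127267,  0.00130091,
       -0.00083378,  0.0008689 ]), 'tau': array([-2.76983619e-04, -6.25423694e+01,  4.88994049e-02, -3.91614783e+01,
        1.61186251e-02,  9.61314101e-03, -3.17533340e-05]), 'position': array([0.23451358, 0.57905653, 0.30312712]), 'ee_rot': array([ 0.69454236, -0.13525312,  0.13513076, -0.69358285]), 'ft_force': array([ 0.40492285,  0.36676527, -0.23643619]), 'torque': array([ 0.02709412, -0.00297462,  0.01641445]), 'grip_width': 0.9988506565834377}
scene {'fx': 382.07713805910504, 'fy': 382.07713805910504, 'cx': 318.3926049997907, 'cy': 195.87680970048962, 'origin': array([-0.02984065, -0.92473288,  0.68399526]), 'attitude': array([ 0.83198938, -0.242993  ,  0.13082052, -0.48128376])}
top {'fx': 480.56641920151606, 'fy': 480.56641920151606, 'cx': 316.3164635477468, 'cy': 201.44633727413932, 'origin': array([0.36367205, 0.0170769 , 1.44189598]), 'attitude': array([-0.69772412,  0.71364568, -0.04260239,  0.0455624 ])}
```

View pics/scene0.png

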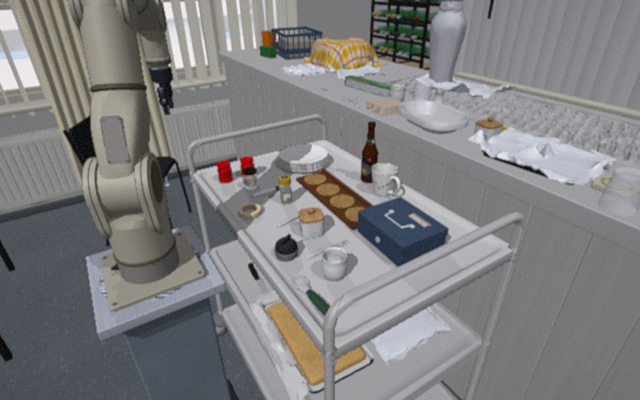

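View pics/top0.png

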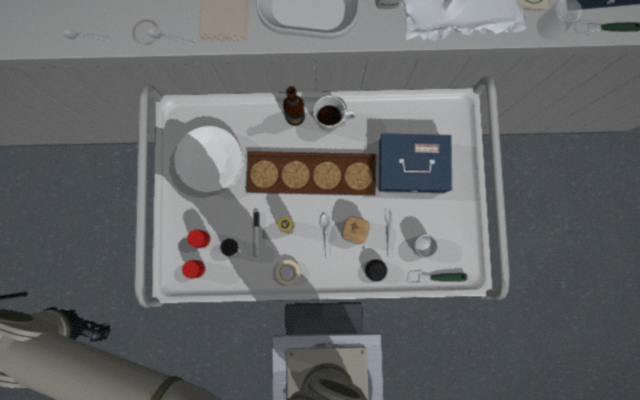

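```bash
cat > h.py <<'E'
import numpy as np, cv2
from scipy.spatial.transform import Rotation as R
from workcell import manip
def ray(n,u,v):
    p=manip.camera_params(n); d=R.from_quat(p["attitude"]).apply([(u-p["cx"])/p["fx"],(v-p["cy"])/p["fy"],1]); return p["origin"],d
def at(n,u,v,z):
    o,d=ray(n,u,v); return (o+d*(z-o[2])/d[2]).round(4)
def px(n,X):
    p=manip.camera_params(n); c=R.from_quat(p["attitude"]).inv().apply(np.array(X)-p["origin"]); return np.array([p["fx"]*c[0]/c[2]+p["cx"],p["fy"]*c[1]/c[2]+p["cy"]]).round(1)
E
python3 - <<'E'
from h import *
a=cv2.imread("pics/scene0.png")[140:290,200:400]; b=cv2.imread("pics/top0.png")[140:300,160:480]
cv2.imwrite("pics/c1.png",cv2.resize(a,None,fx=4,fy=4,interpolation=cv2.INTER_CUBIC))
cv2.imwrite("pics/c2.png",cv2.resize(b,None,fx=2.5,fy=2.5,interpolation=cv2.INTER_CUBIC))
for u,v in[(264,174),(296,174.5),(327,175.5),(358,176)]: print("disc",at("top",u,v,.016))
for n,u,v,z in[("pot?",425,245,.066),("tin",357,229,.085),("spice",286,225,.096),("blk1",230,247,.075),("blk2",376,270,.07),("plates",208,159,.052),("box",416,163,.081),("ring",288,272,.03)]:
    X=at("top",u,v,z); print(n,X,px("scene",X))
E
```

```text
disc [0.6295 0.1768 0.016 ]
disc [0.6257 0.0804 0.016 ]
disc [ 0.6205 -0.0128  0.016 ]
disc [ 0.6168 -0.106   0.016 ]
pot? [ 0.4041 -0.2859  0.066 ] [333.7 252.9]
tin [ 0.4529 -0.0923  0.085 ] [310.8 207.6]
spice [0.4679 0.1074 0.096 ] [283.8 177.3]
blk1 [0.4106 0.2685 0.075 ] [249.5 169.5]
blk2 [ 0.3368 -0.1433  0.07  ] [284.3 232.8]
plates [0.6716 0.3378 0.052 ] [302.6 152.5]
box [ 0.6394 -0.2686  0.081 ] [398.8 217. ]
ring [0.3359 0.108  0.03  ] [249.3 205.4]
```

View pics/c1.png

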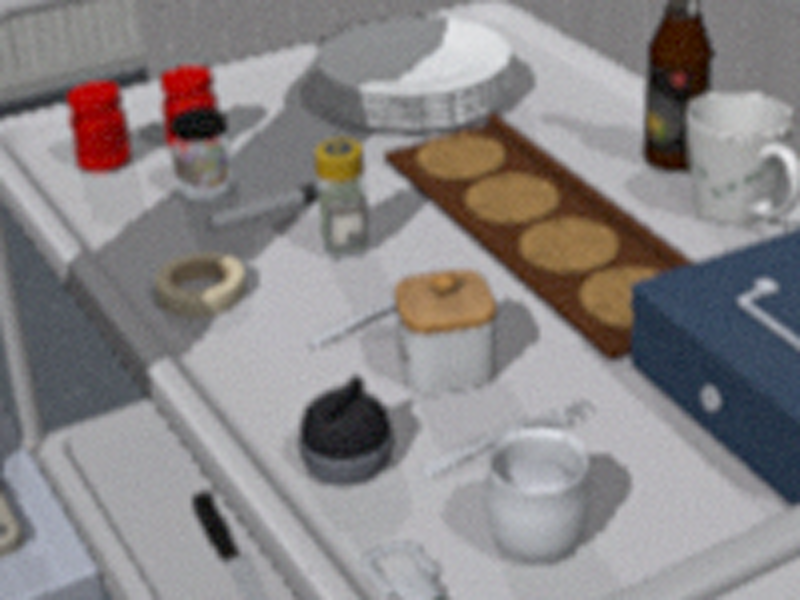

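View pics/c2.png

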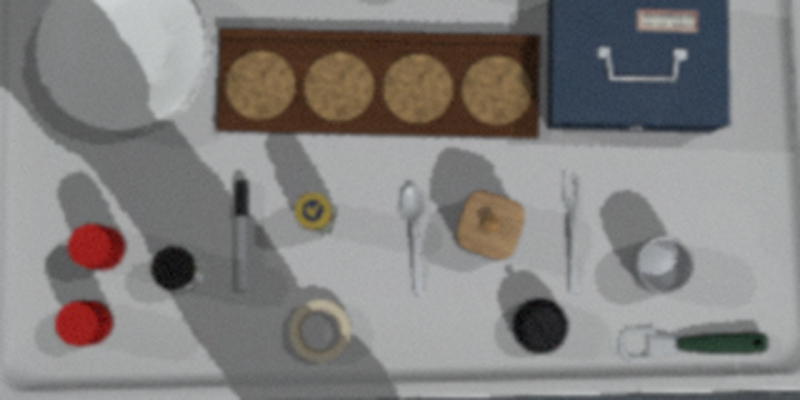

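Pot: top (425,245), the plain open one, unlike the handled mug at (331,112). Sweet jar: (230,247), with sweets under a black cap; the reds (198,239), (194,269) and the dark pot with a knob (376,270) are decoys. Spice jar: (286,225). Tin: (357,229). Crops confirm these. Plates are at +y, the box at -y.

```bash
cat > meas.py <<'E'
from h import *
def blob(m,c,r=22):
    k=np.zeros_like(m); cv2.circle(k,(int(c[0]),int(c[1])),r,255,-1); m=m&k
    n,l,s,ce=cv2.connectedComponentsWithStats(m); i=1+np.argmax(s[1:,4]); return ce[i],s[i]
E
python3 - <<'E'
from meas import *
im=cv2.imread("pics/top0.png"); hsv=cv2.cvtColor(im,cv2.COLOR_BGR2HSV)
for c in[(264,174),(296,174),(327,176),(358,176)]:
    m=cv2.inRange(hsv,(8,50,95),(28,255,255)); ce,s=blob(m,c,18); print("disc",ce.round(1),s,at("top",*ce,.016))
def show(n,m,c,z,r=18):
    ce,s=blob(m,c,r); print(n,ce.round(1),s,at("top",*ce,z))
show("spice",cv2.inRange(hsv,(18,110,70),(35,255,255)),(286,225),.096)
show("tinlid",cv2.inRange(hsv,(5,50,70),(28,255,255)),(357,229),.067)
show("sweet",cv2.inRange(hsv,(0,0,0),(180,255,55)),(230,247),.075,14)
c=im[215:275,395:455]; cv2.imwrite("pics/pot.png",cv2.resize(c,None,fx=10,fy=10,interpolation=cv2.INTER_CUBIC))
q=manip.get_obs()["ee_rot"]; print(R.from_quat(q).as_matrix().round(3))
E
```

```text
disc [263.8 173.7] [251 160  27  28 601] [0.6305 0.1774 0.016 ]
disc [295.3 174.3] [282 161  28  27 601] [0.6266 0.0826 0.016 ]
disc [326.7 175. ] [313 162  28  27 603] [ 0.6221 -0.0121  0.016 ]
disc [357.7 175.8] [345 162  27  28 573] [ 0.6175 -0.1051  0.016 ]
spice [284.9 224. ] [278 218  14  13  90] [0.4708 0.1105 0.096 ]
tinlid [355.4 229.5] [342 216  28  28 575] [ 0.4527 -0.0892  0.067 ]
sweet [228.9 246.7] [221 239  17  17 225] [0.4115 0.2716 0.075 ]
[[ 0.927 -0.     0.375]
 [-0.375 -0.001  0.927]
 [ 0.    -1.    -0.001]]
```

View pics/pot.png

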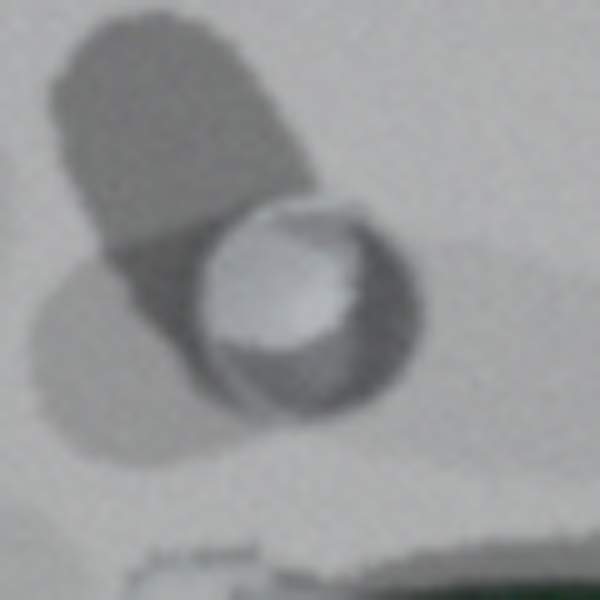

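Call:
{"api": "arm_command", "payload": {"targets": [[27.8,0,-21.9,1.232,100],[27.8,0,-21.9,1.232,100],[27.8,0,-21.9,1.232,100],[27.8,0,-21.9,1.232,100],[27.8,0,-21.9,1.232,100],[27.8,0,-21.9,1.232,100],[27.8,0,-21.9,1.232,100],[27.8,0,-21.9,1.232,100],[27.8,0,-21.9,1.232,100],[27.8,0,-21.9,1.232,100]], "squeeze": 40}}

```text
clock: 0.93
position: [0.4128, 0.2667, 0.304]
ee_rot: [0.485, -0.514, 0.515, -0.485]
ft_force: [0.1, -0.1, -0.3]
grip_width: 0.996
```

```bash
cat > go.py <<'E'
# python3 go.py x y z : shift in tool axes (cm) from the measured TCP to the TCP goal
import sys; from h import *
o=manip.get_obs(); M=R.from_quat(o["ee_rot"]); g=np.array([float(a) for a in sys.argv[1:4]])
ang=np.degrees(np.arctan2(M.as_matrix()[1,2],M.as_matrix()[0,2]))
print("t",round(o["clock"],2),"pos",o["position"].round(4),"shift cm",(M.inv().apply(g-o["position"])*100).round(2),"jaw deg",ang.round(2),"F",o["ft_force"].round(1),"w",round(o["grip_width"],3),"q",o["joint_pos"].round(2))
E
python3 go.py .4115 .2716 .10; python3 -c "
from h import *
print(at('top',425.7,245.1,.05))"
```

```text
t 0.93 pos [0.4128 0.2667 0.304 ] shift cm [-0.5  20.4  -0.17] jaw deg -3.46 F [ 0.1 -0.1 -0.3] w 0.996 q [-0.9   0.03  0.24  1.82 -0.01  1.3  -0.72]
[ 0.4043 -0.2914  0.05  ]
```

Call:
{"api": "arm_command", "payload": {"targets": [[-0.5,4,-0.2,0,100],[-0.5,8,-0.2,0,100],[-0.5,12,-0.2,0,100],[-0.5,15,-0.2,0,100],[-0.5,18,-0.2,0,100],[-0.5,20.5,-0.2,0,100],[-0.5,20.5,-0.2,0,100],[-0.5,20.5,-0.2,0,40],[-0.5,20.5,-0.2,0,30],[-0.5,20.5,-0.2,0,30]]}}

```text
clock: 1.77
position: [0.4093, 0.2778, 0.1008]
ee_rot: [0.487, -0.511, 0.511, -0.489]
ft_force: [-0.8, 0.3, 12.2]
grip_width: 0.601
```

Call:
{"api": "arm_command", "payload": {"targets": [[0,0,0,0,10],[0,0,0,0,10],[0,0,0,0,10],[0,0,0,0,10]]}}

```text
clock: 2.1
position: [0.4094, 0.2779, 0.101]
ee_rot: [-0.487, 0.511, -0.511, 0.49]
ft_force: [0.9, -1.8, 8.2]
grip_width: 0.598
```

```bash
python3 go.py .6266 .0826 .25
```

```text
t 2.1 pos [0.4094 0.2779 0.101 ] shift cm [ 18.47 -14.89  22.63] jaw deg -2.64 F [ 0.9 -1.8  8.2] w 0.598 q [-0.89  0.27  0.22  2.02 -0.08  0.85 -0.67]
```

Call:
{"api": "arm_command", "payload": {"targets": [[0,-3,0,0,10],[0,-7,0,0,10],[0,-11,0,0,10],[0,-14,0,0,10],[4,-14,3,0,10],[7,-14,6,0,10],[9,-14,9,0,10],[11,-14,12,0,10],[11,-14,12,0,10],[11,-14,12,0,10]]}}

```text
clock: 2.93
position: [0.5244, 0.1596, 0.2396]
ee_rot: [0.487, -0.512, 0.513, -0.488]
ft_force: [-0.7, 1.8, -1.9]
grip_width: 0.599
```

```bash
python3 go.py .6266 .0886 .119; python3 - <<'E'
from h import *
cv2.imwrite("pics/s1.png",cv2.resize(manip.camera("scene")[100:280,180:420,::-1],None,fx=3,fy=3))
E
```

```text
t 2.93 pos [0.5244 0.1596 0.2396] shift cm [ 6.57 12.07 10.55] jaw deg -2.88 F [-0.7  1.8 -1.9] w 0.599 q [-0.71  0.21  0.38  1.77 -0.08  1.17 -0.36]
```

View pics/s1.png

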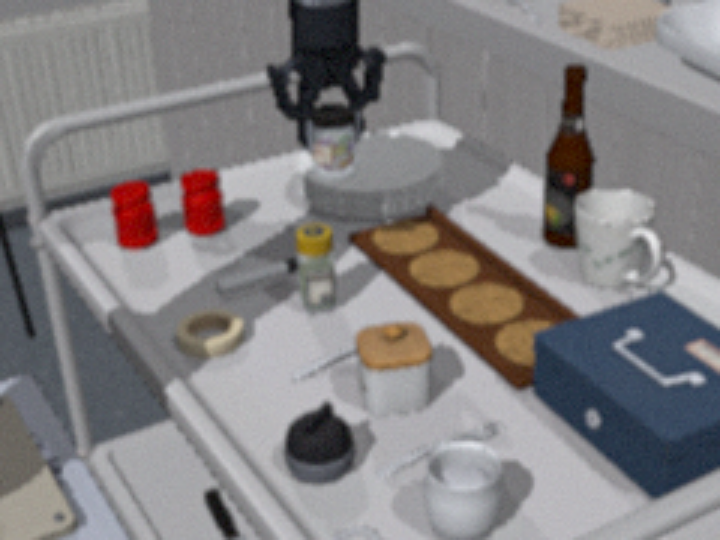

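Call:
{"api": "arm_command", "payload": {"targets": [[2,0,3,0,10],[4.5,0,6.5,0,10],[6,0,9,0,10],[6.6,0,10.5,0,10],[6.6,2,10.5,0,10],[6.6,5,10.5,0,10],[6.6,8,10.5,0,10],[6.6,9,10.5,0,10],[6.6,9,10.5,0,10],[6.6,9,10.5,0,10]]}}

```text
clock: 3.82
position: [0.6249, 0.0919, 0.1499]
ee_rot: [-0.488, 0.511, -0.511, 0.489]
ft_force: [-0.4, 0.1, -0.6]
grip_width: 0.598
```

```bash
python3 go.py .6266 .0886 .117
```

```text
t 3.82 pos [0.6249 0.0919 0.1499] shift cm [0.33 3.29 0.18] jaw deg -2.56 F [-0.4  0.1 -0.6] w 0.598 q [-0.53  0.49  0.41  1.63 -0.22  1.06 -0.11]
```

Call:
{"api": "arm_command", "payload": {"targets": [[0.3,1,0.2,0,10],[0.3,2,0.2,0,10],[0.3,2.7,0.2,0,10],[0.3,3.1,0.2,0,10],[0.3,3.3,0.2,0,10],[0.3,3.3,0.2,0,10],[0.3,3.3,0.2,0,10]]}}

```text
clock: 4.4
position: [0.6266, 0.0877, 0.1172]
ee_rot: [-0.488, 0.512, -0.511, 0.488]
ft_force: [-9.5, -1.5, 13.9]
grip_width: 0.597
```

Call:
{"api": "arm_command", "payload": {"targets": [[0,0,0,0,70],[0,0,0,0,90],[0,0,0,0,100],[0,0,0,0,100],[0,-3,0,0,100],[0,-7,0,0,100],[0,-11,0,0,100],[0,-15,0,0,100],[0,-15,0,0,100]]}}

```text
clock: 5.15
position: [0.6296, 0.0877, 0.2747]
ee_rot: [0.485, -0.509, 0.514, -0.492]
ft_force: [0.7, -0.8, 0.2]
grip_width: 1.001
```

```bash
python3 go.py .4708 .1105 .26
```

```text
t 5.15 pos [0.6296 0.0877 0.2747] shift cm [ -1.54   1.29 -15.99] jaw deg -2.66 F [ 0.7 -0.8  0.2] w 1.001 q [-0.55  0.38  0.44  1.5  -0.17  1.28 -0.13]
```

Call:
{"api": "arm_command", "payload": {"targets": [[-0.6,0,-4,0,100],[-1,0,-8,0,100],[-1.5,0,-12,0,100],[-1.5,0,-15,0,100],[-1.5,0,-16,0,100],[-1.5,2,-16,0,100],[-1.5,4,-16,0,100],[-1.5,4,-16,0,100],[-1.5,4,-16,0,100]]}}

```text
clock: 5.9
position: [0.4676, 0.1099, 0.2256]
ee_rot: [-0.489, 0.512, -0.511, 0.488]
ft_force: [1.0, -0.4, 0.5]
grip_width: 1.0
```

```bash
python3 go.py .4708 .1105 .116; python3 - <<'E'
from meas import *
im=np.ascontiguousarray(manip.camera("top")[:,:,::-1]); cv2.imwrite("pics/t2.png",im); hsv=cv2.cvtColor(im,cv2.COLOR_BGR2HSV)
ce,s=blob(cv2.inRange(hsv,(0,0,0),(180,255,55)),px("top",[.6266,.0826,.091]),14); print(ce,s,at("top",*ce,.091))
E
```

```text
t 5.9 pos [0.4676 0.1099 0.2256] shift cm [-0.09 10.96  0.33] jaw deg -2.66 F [ 1.  -0.4  0.5] w 1.0 q [-0.71  0.07  0.4   1.95 -0.03  1.13 -0.34]
[292.50491803 166.94098361] [281 155  22  24 305] [0.6341 0.0867 0.091 ]
```

```bash
python3 - <<'E'
import cv2
cv2.imwrite("pics/t2c.png",cv2.resize(cv2.imread("pics/t2.png")[130:240,230:390],None,fx=5,fy=5,interpolation=cv2.INTER_CUBIC))
E
```

```text
(no output)
```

View pics/t2c.png

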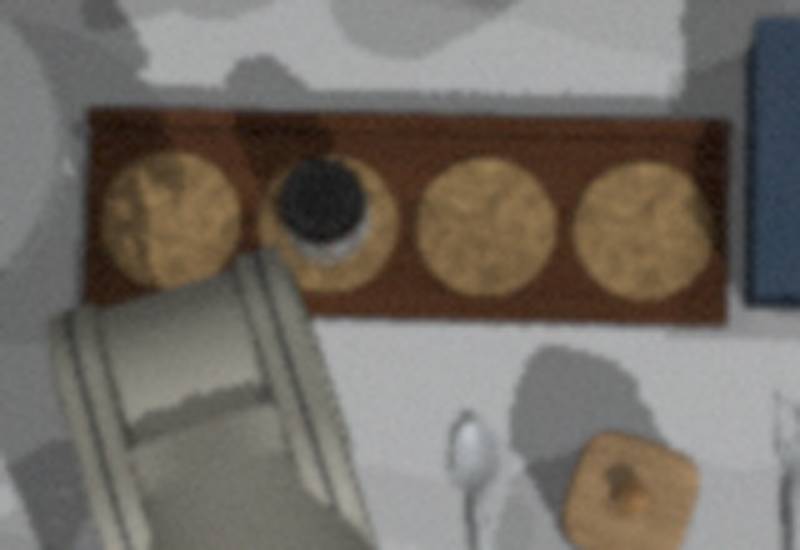

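Call:
{"api": "arm_command", "payload": {"targets": [[0,3,0.3,0,100],[0,6,0.3,0,100],[0,9,0.3,0,100],[0,11,0.3,0,100],[0,11,0.3,0,60],[0,11,0.3,0,40],[0,11,0.3,0,20],[0,11,0.3,0,20],[0,11,0.3,0,20],[0,11,0.3,0,20]]}}

```text
clock: 6.78
position: [0.4719, 0.1104, 0.1181]
ee_rot: [0.487, -0.511, 0.512, -0.49]
ft_force: [-1.2, -1.1, 5.8]
grip_width: 0.508
```

```bash
python3 go.py .6175 -.1051 .118; python3 -c "
from h import *
print(at('top',293.8,169.8,.091))"
```

```text
t 6.78 pos [0.4719 0.1104 0.1181] shift cm [2.086e+01 2.000e-02 1.554e+01] jaw deg -2.64 F [-1.2 -1.1  5.8] w 0.508 q [-0.68  0.23  0.39  2.04 -0.11  0.89 -0.27]
[0.6257 0.0832 0.091 ]
```

Call:
{"api": "arm_command", "payload": {"targets": [[0,0,0,0,10],[0,0,0,0,10],[0,0,0,0,10],[0,-4,0,0,10],[0,-8,0,0,10],[0,-12,0,0,10],[0,-15,0,0,10],[3,-16,0,0,10],[5,-16,0,0,10],[5,-16,0,0,10]]}}

```text
clock: 7.62
position: [0.4691, 0.0558, 0.2787]
ee_rot: [0.486, -0.512, 0.513, -0.488]
ft_force: [0.2, -0.5, -0.8]
grip_width: 0.505
```

Call:
{"api": "arm_command", "payload": {"targets": [[3,0,2,0,10],[6,0,5,0,10],[9,0,8,0,10],[11.5,0,11,0,10],[14,0,13,0,10],[15.4,0,15,0,10],[15.4,0,15.5,0,10],[15.4,3,15.5,0,10],[15.4,3,15.5,0,10],[15.4,3,15.5,0,10]]}}

```text
clock: 8.45
position: [0.6154, -0.0999, 0.2456]
ee_rot: [-0.489, 0.512, -0.51, 0.488]
ft_force: [0.5, -0.2, -0.5]
grip_width: 0.501
```

```bash
python3 go.py .6175 -.1051 .134; python3 - <<'E'
from h import *
cv2.imwrite("pics/s3.png",cv2.resize(manip.camera("scene")[80:280,220:460,::-1],None,fx=3,fy=3))
E
```

```text
t 8.45 pos [ 0.6154 -0.0999  0.2456] shift cm [ 0.52 11.16  0.26] jaw deg -2.59 F [ 0.5 -0.2 -0.5] w 0.501 q [-0.37  0.41  0.6   1.57 -0.24  1.24  0.22]
```

View pics/s3.png

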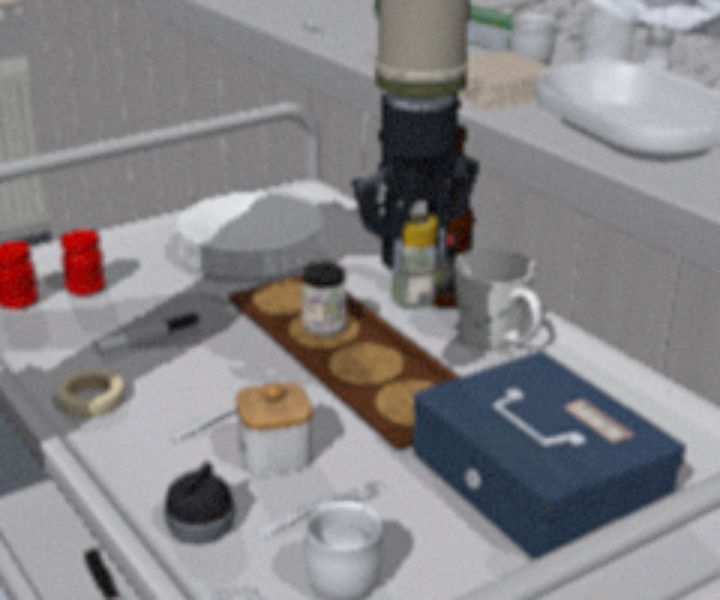

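Sweet jar stands at crop (323,300) on the second disc; the spice jar hangs upright at (418,265). Lowering.

Call:
{"api": "arm_command", "payload": {"targets": [[0.5,3,0.3,0,10],[0.5,6,0.3,0,10],[0.5,8.5,0.3,0,10],[0.5,10,0.3,0,10],[0.5,10.8,0.3,0,10],[0.5,11.1,0.3,0,10],[0.5,11.1,0.3,0,10],[0.5,11.1,0.3,0,10]]}}

```text
clock: 9.17
position: [0.6197, -0.106, 0.1367]
ee_rot: [0.488, -0.511, 0.512, -0.489]
ft_force: [0.5, -0.0, -2.0]
grip_width: 0.499
```

```bash
python3 go.py .6175 -.1051 .134
```

```text
t 9.17 pos [ 0.6197 -0.106   0.1367] shift cm [-0.08  0.26 -0.23] jaw deg -2.62 F [ 0.5 -0.  -2. ] w 0.499 q [-0.33  0.53  0.56  1.66 -0.31  1.05  0.28]
```

Call:
{"api": "arm_command", "payload": {"targets": [[0,0.15,-0.2,0,10],[0,0.3,-0.2,0,10],[0,0.3,-0.2,0,10],[0,0.3,-0.2,0,10]]}}

```text
clock: 9.5
position: [0.6176, -0.1063, 0.1342]
ee_rot: [0.488, -0.511, 0.512, -0.489]
ft_force: [-4.1, 0.2, 12.4]
grip_width: 0.504
```

Contact. Release and rise.

Call:
{"api": "arm_command", "payload": {"targets": [[0,0,0,0,60],[0,0,0,0,75],[0,0,0,0,100],[0,0,0,0,100],[0,-3,0,0,100],[0,-6,0,0,100],[0,-10,0,0,100],[0,-14,0,0,100],[0,-14,0,0,100],[0,-14,0,0,100]]}}

```text
clock: 10.33
position: [0.6178, -0.1063, 0.2744]
ee_rot: [0.487, -0.51, 0.513, -0.49]
ft_force: [-0.2, 0.4, -0.3]
grip_width: 1.0
```

```bash
python3 go.py .4043 -.2914 .20
```

```text
t 10.33 pos [ 0.6178 -0.1063  0.2744] shift cm [ 19.48   7.34 -20.52] jaw deg -2.64 F [-0.2  0.4 -0.3] w 1.0 q [-0.37  0.39  0.61  1.53 -0.23  1.29  0.22]
```

Call:
{"api": "arm_command", "payload": {"targets": [[2,0,-3,0,100],[5,0,-6,0,100],[8,0,-9,0,100],[11,0,-12,0,100],[14,0,-15,0,100],[17,0,-18,0,100],[19.5,0,-20.5,0,100],[19.5,4,-20.5,0,100],[19.5,6,-20.5,0,100],[19.5,6,-20.5,0,100]]}}

```text
clock: 11.17
position: [0.4006, -0.2901, 0.2076]
ee_rot: [-0.489, 0.514, -0.509, 0.487]
ft_force: [-0.6, -0.3, -0.9]
grip_width: 1.001
```

```bash
python3 go.py .4043 -.2914 .092; python3 - <<'E'
from meas import *
print(px("scene",[.4043,-.2914,.035]),px("scene",[.4143,-.2914,.035]),px("scene",[.4043,-.2814,.035]))
im=np.ascontiguousarray(manip.camera("top")[:,:,::-1]); cv2.imwrite("pics/t4.png",im)
s=manip.camera("scene")[:,:,::-1]
a=cv2.resize(im[140:260,260:460],None,fx=4,fy=4,interpolation=cv2.INTER_CUBIC)
cv2.imwrite("pics/t4c.png",a)
b=cv2.resize(s[180:290,260:440],None,fx=4,fy=4,interpolation=cv2.INTER_CUBIC); cv2.imwrite("pics/s4.png",b)
E
```

```text
t 11.17 pos [ 0.4006 -0.2901  0.2076] shift cm [ 0.14 11.55  0.45] jaw deg -2.69 F [-0.6 -0.3 -0.9] w 1.001 q [-0.18  0.15  0.77  1.95 -0.11  1.1   0.6 ]
[334.9 263.5] [338.1 262.1] [332.7 261.4]
```

View pics/s4.png

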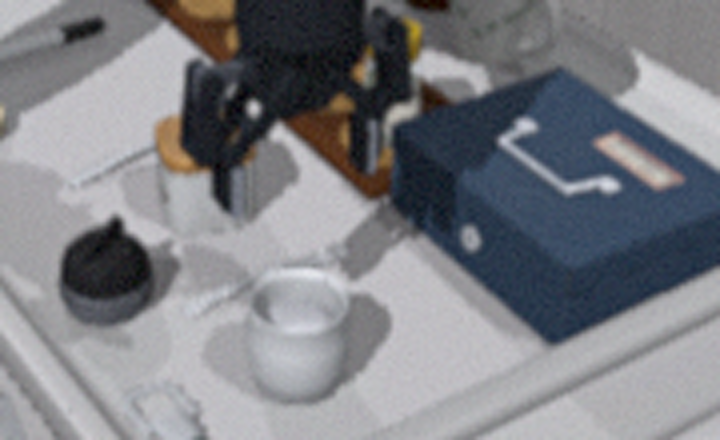

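View pics/t4c.png

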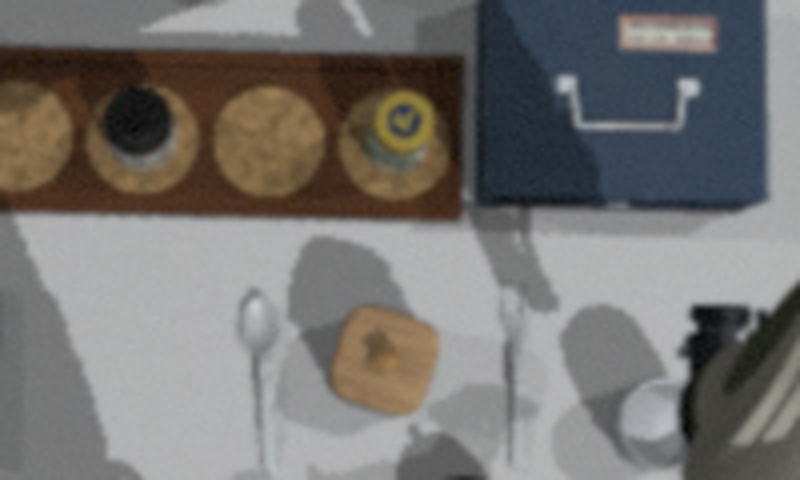

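Call:
{"api": "arm_command", "payload": {"targets": [[0.1,2,0.3,0,100],[0.1,5,0.3,0,100],[0.1,6.5,0.3,0,100],[0.1,8,0.3,0,100],[0.1,8,0.3,0,100]]}}

```text
clock: 11.68
position: [0.4061, -0.2916, 0.1306]
ee_rot: [-0.489, 0.512, -0.51, 0.488]
ft_force: [-0.5, 1.4, 0.2]
grip_width: 1.0
```

```bash
python3 go.py .403 -.2914 .092;python3 -c "
from h import *
print(at('top',360.6,169.6,.112))"
```

```text
t 11.68 pos [ 0.4061 -0.2916  0.1306] shift cm [-0.    3.86 -0.3 ] jaw deg -2.55 F [-0.5  1.4  0.2] w 1.0 q [-0.12  0.29  0.74  2.01 -0.24  0.94  0.7 ]
[ 0.6179 -0.1057  0.112 ]
```

Call:
{"api": "arm_command", "payload": {"targets": [[0,0,-0.2,0,100],[0,1.5,-0.2,0,100],[0,2.8,-0.2,0,100],[0,3.8,-0.2,0,100],[0,3.8,-0.2,0,100],[0,3.8,-0.2,0,80],[0,3.8,-0.2,0,70],[0,3.8,-0.2,0,50],[0,3.8,-0.2,0,50],[0,3.8,-0.2,0,50]]}}

```text
clock: 12.52
position: [0.4045, -0.2927, 0.0952]
ee_rot: [0.488, -0.511, 0.512, -0.489]
ft_force: [-2.3, 0.8, 6.8]
grip_width: 0.762
```

```bash
python3 go.py .6305 .1774 .25
```

```text
t 12.52 pos [ 0.4045 -0.2927  0.0952] shift cm [-48.01 -15.46  20.43] jaw deg -2.64 F [-2.3  0.8  6.8] w 0.762 q [-0.09  0.35  0.71  2.03 -0.3   0.86  0.75]
```

Call:
{"api": "arm_command", "payload": {"targets": [[0,0,0,0,50],[0,-2,0,0,50],[0,-5,0,0,50],[0,-8,0,0,50],[0,-11,0,0,50],[0,-14,0,0,50],[0,-16,0,0,50],[-3,-16,1,0,50],[-6,-16,2,0,50],[-9,-16,3,0,50]]}}

```text
clock: 13.35
position: [0.4383, -0.2032, 0.2551]
ee_rot: [0.487, -0.511, 0.512, -0.488]
ft_force: [1.0, 0.5, -2.4]
grip_width: 0.762
```

Call:
{"api": "arm_command", "payload": {"targets": [[-3.5,0,1.4,0,50],[-7,0,2.8,0,50],[-10.5,0,4.2,0,50],[-14,0,5.6,0,50],[-17.5,0,7,0,50],[-21,0,8.5,0,50],[-24.5,0,10,0,50],[-28,0,12,0,50],[-30,0,13,0,50],[-31,0,14,0,50]]}}

```text
clock: 14.18
position: [0.5927, 0.1039, 0.2542]
ee_rot: [-0.489, 0.51, -0.51, 0.49]
ft_force: [-0.3, -0.6, -2.9]
grip_width: 0.767
```

Call:
{"api": "arm_command", "payload": {"targets": [[-3,0,1,0,50],[-5,0,2,0,50],[-7.4,0,3,0,50],[-7.4,0,3,0,50],[-7.4,0,3,0,50]]}}

```text
clock: 14.6
position: [0.6256, 0.1736, 0.254]
ee_rot: [0.489, -0.511, 0.511, -0.489]
ft_force: [-1.2, -0.8, -3.2]
grip_width: 0.766
```

```bash
python3 go.py .6305 .1761 .111; python3 - <<'E'
from h import *
cv2.imwrite("pics/s5.png",cv2.resize(manip.camera("scene")[60:260,200:440,::-1],None,fx=3,fy=3))
E
```

```text
t 14.6 pos [0.6256 0.1736 0.254 ] shift cm [-0.28 14.3   0.48] jaw deg -2.5 F [-1.2 -0.8 -3.2] w 0.766 q [-0.67  0.43  0.44  1.48 -0.19  1.27 -0.25]
```

View pics/s5.png

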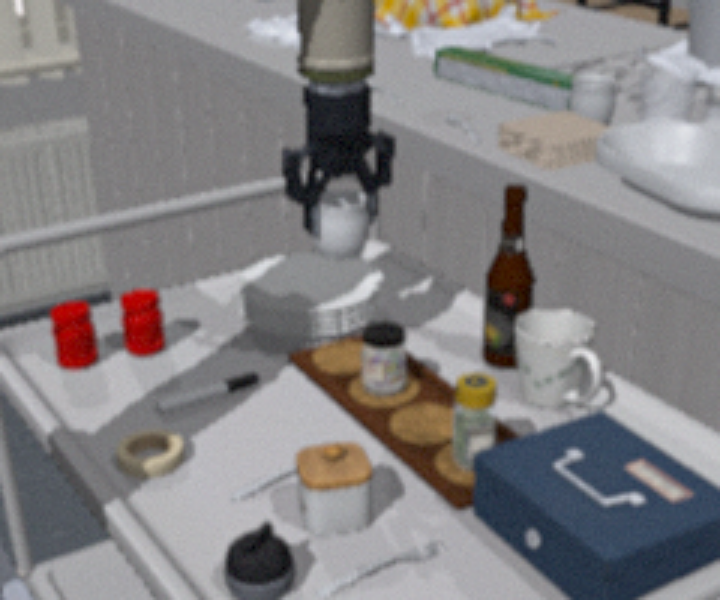

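Call:
{"api": "arm_command", "payload": {"targets": [[-0.2,3,0.3,0,50],[-0.2,6,0.3,0,50],[-0.2,9,0.3,0,50],[-0.2,11,0.3,0,50],[-0.2,12.5,0.3,0,50],[-0.2,13.3,0.3,0,50],[-0.2,13.3,0.3,0,50],[-0.2,13.3,0.3,0,50]]}}

```text
clock: 15.32
position: [0.6291, 0.1731, 0.1218]
ee_rot: [0.488, -0.511, 0.512, -0.488]
ft_force: [0.2, 0.3, -2.9]
grip_width: 0.76
```

```bash
python3 go.py .6305 .1761 .111
```

```text
t 15.32 pos [0.6291 0.1731 0.1218] shift cm [-0.3   1.08  0.13] jaw deg -2.69 F [ 0.2  0.3 -2.9] w 0.76 q [-0.64  0.57  0.4   1.59 -0.25  1.04 -0.21]
```

Call:
{"api": "arm_command", "payload": {"targets": [[-0.3,0.4,0.1,0,50],[-0.3,0.7,0.1,0,50],[-0.3,0.9,0.1,0,50],[-0.3,1.1,0.1,0,50],[-0.3,1.1,0.1,0,50],[-0.3,1.1,0.1,0,50]]}}

```text
clock: 15.82
position: [0.6302, 0.177, 0.1113]
ee_rot: [-0.488, 0.511, -0.511, 0.489]
ft_force: [-4.7, 0.3, 7.9]
grip_width: 0.761
```

Call:
{"api": "arm_command", "payload": {"targets": [[0,0,0,0,90],[0,0,0,0,100],[0,0,0,0,100],[0,0,0,0,100],[0,-2,0,0,100],[0,-5,0,0,100],[0,-9,0,0,100],[0,-13,0,0,100],[0,-16,0,0,100],[0,-16,0,0,100]]}}

```text
clock: 16.65
position: [0.6322, 0.1769, 0.2775]
ee_rot: [0.485, -0.51, 0.513, -0.492]
ft_force: [0.5, 0.6, 1.5]
grip_width: 1.0
```

```bash
python3 go.py .4525 -.0895 .24; python3 - <<'E'
from h import *
# tin knob in t4c crop ~(385,352)/4+(260,140)
for z,u,v in[(.085,260+386/4-.4,140+354/4-.4),(.067,260+385/4-.4,140+360/4-.4)]: print(at("top",u,v,z))
E
```

```text
t 16.65 pos [0.6322 0.1769 0.2775] shift cm [ 27.46   3.47 -16.75] jaw deg -2.66 F [0.5 0.6 1.5] w 1.0 q [-0.67  0.43  0.44  1.44 -0.19  1.31 -0.26]
[ 0.4555 -0.0898  0.085 ]
[ 0.4524 -0.0904  0.067 ]
```

Call:
{"api": "arm_command", "payload": {"targets": [[3,0,-2,0,100],[6.5,0,-4,0,100],[10,0,-6,0,100],[13.5,0,-8,0,100],[17,0,-10,0,100],[20.5,0,-12,0,100],[24,0,-14.5,0,100],[27.5,0,-16.7,0,100],[27.5,4,-16.7,0,100],[27.5,4,-16.7,0,100]]}}

```text
clock: 17.48
position: [0.4473, -0.0919, 0.2262]
ee_rot: [-0.488, 0.514, -0.511, 0.487]
ft_force: [-1.1, 0.9, -1.4]
grip_width: 1.0
```

Call:
{"api": "arm_command", "payload": {"targets": [[0,2,0,0,55],[0,4,0,0,55],[0,5,0,0,55],[0,5,0,0,55],[0,5,0,0,55]]}}

```text
clock: 17.9
position: [0.4508, -0.09, 0.1803]
ee_rot: [-0.489, 0.511, -0.511, 0.488]
ft_force: [0.9, 0.1, 1.1]
grip_width: 0.553
```

```bash
python3 go.py .4537 -.0903 .143; python3 - <<'E'
from h import *
cv2.imwrite("pics/s6.png",cv2.resize(manip.camera("scene")[150:270,240:400,::-1],None,fx=4.5,fy=4.5,interpolation=cv2.INTER_CUBIC))
cv2.imwrite("pics/t6.png",cv2.resize(manip.camera("top")[130:260,230:430,::-1],None,fx=4,fy=4,interpolation=cv2.INTER_CUBIC))
E
```

```text
t 17.9 pos [ 0.4508 -0.09    0.1803] shift cm [0.02 3.73 0.3 ] jaw deg -2.61 F [0.9 0.1 1.1] w 0.553 q [-0.49  0.08  0.61  2.06 -0.05  1.02  0.11]
```

View pics/s6.png

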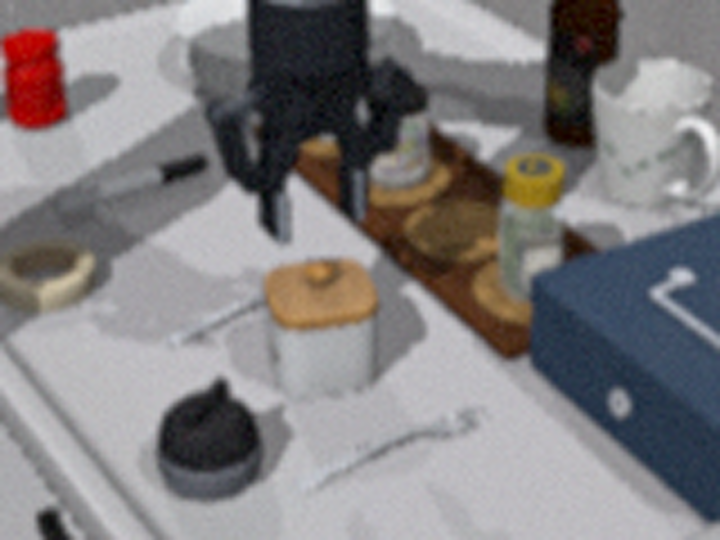

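View pics/t6.png

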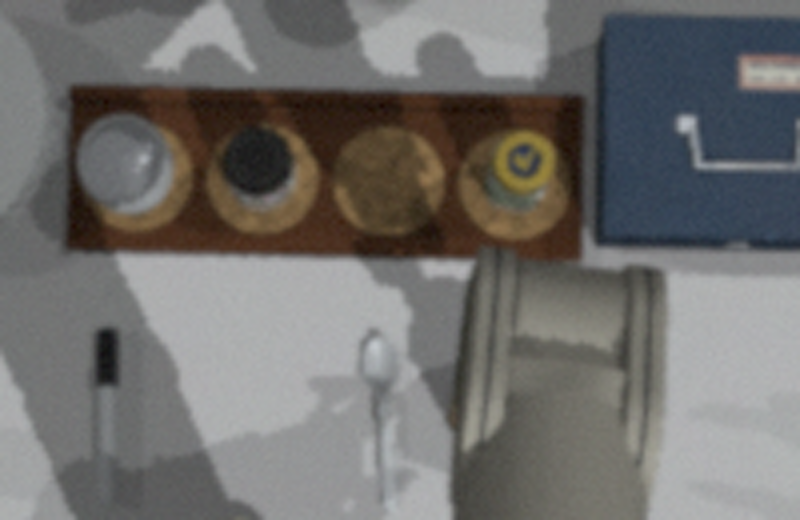

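Call:
{"api": "arm_command", "payload": {"targets": [[0,1.5,0.3,0,55],[0,2.8,0.3,0,55],[0,3.5,0.3,0,50],[0,3.8,0.3,0,40],[0,3.8,0.3,0,35]]}}

```text
clock: 18.42
position: [0.4535, -0.0904, 0.142]
ee_rot: [-0.488, 0.511, -0.511, 0.488]
ft_force: [-0.1, 0.3, 0.5]
grip_width: 0.35
```

```bash
python3 go.py .4537 -.0903 .142;python3 -c "
from h import *
print(at('top',260.1,169.6,.082))"
```

```text
t 18.42 pos [ 0.4535 -0.0904  0.142 ] shift cm [-0.01 -0.    0.02] jaw deg -2.63 F [-0.1  0.3  0.5] w 0.35 q [-0.47  0.15  0.61  2.08 -0.11  0.93  0.15]
[0.6303 0.1806 0.082 ]
```

Call:
{"api": "arm_command", "payload": {"targets": [[0,0,0,0,25],[0,0,0,0,10],[0,0,0,0,5],[0,0,0,0,5],[0,0,0,0,5],[0,0,0,0,5]], "squeeze": 70}}

```text
clock: 18.92
position: [0.4537, -0.0905, 0.1428]
ee_rot: [0.488, -0.511, 0.512, -0.489]
ft_force: [-2.6, 0.1, 5.3]
grip_width: 0.172
```

Call:
{"api": "arm_command", "payload": {"targets": [[0,-0.5,0,0,5],[0,-1,0,0,5],[0,-2,0,0,5],[0,-3,0,0,5],[0,-3,0,0,5],[0,-3,0,0,5]]}}

```text
clock: 19.42
position: [0.454, -0.0903, 0.1728]
ee_rot: [0.488, -0.511, 0.512, -0.489]
ft_force: [-0.5, 0.1, -2.3]
grip_width: 0.171
```

```bash
python3 go.py .6221 -.0121 .2; python3 - <<'E'
from h import *
cv2.imwrite("pics/s7.png",cv2.resize(manip.camera("scene")[150:270,240:400,::-1],None,fx=4.5,fy=4.5,interpolation=cv2.INTER_CUBIC))
E
```

```text
t 19.42 pos [ 0.454  -0.0903  0.1728] shift cm [-8.59 -2.68 16.44] jaw deg -2.62 F [-0.5  0.1 -2.3] w 0.171 q [-0.48  0.1   0.61  2.06 -0.07  1.    0.12]
```

View pics/s7.png

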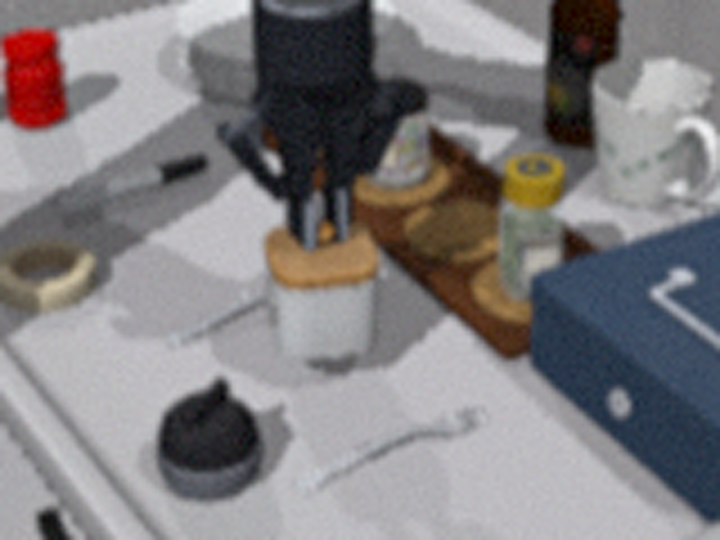

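Call:
{"api": "arm_command", "payload": {"targets": [[0,-2,0,0,5],[0,-4.5,0,0,5],[0,-7,0,0,5],[0,-9,0,0,5],[0,-10,0,0,5],[-1,-10,2,0,5],[-2,-10,4,0,5],[-3.2,-10,6,0,5],[-4.3,-10,8,0,5],[-5.3,-10,10,0,5]]}}

```text
clock: 20.3
position: [0.5564, -0.0411, 0.2706]
ee_rot: [-0.489, 0.512, -0.511, 0.488]
ft_force: [0.4, 0.4, -2.0]
grip_width: 0.17
```

Call:
{"api": "arm_command", "payload": {"targets": [[-1,0,2,0,5],[-2,0,4,0,5],[-3,0,5.5,0,5],[-3.3,0,6.4,0,5],[-3.3,0,6.4,0,5],[-3.3,2,6.4,0,5],[-3.3,4,6.4,0,5],[-3.3,5,6.4,0,5],[-3.3,5,6.4,0,5],[-3.3,5,6.4,0,5]]}}

```text
clock: 21.13
position: [0.6208, -0.0123, 0.2217]
ee_rot: [-0.489, 0.512, -0.511, 0.488]
ft_force: [0.2, 0.1, -2.3]
grip_width: 0.169
```

```bash
python3 go.py .6221 -.0121 .159
```

```text
t 21.13 pos [ 0.6208 -0.0123  0.2217] shift cm [-0.03  6.27  0.14] jaw deg -2.66 F [ 0.2  0.1 -2.3] w 0.169 q [-0.49  0.41  0.56  1.6  -0.23  1.19  0.07]
```

Call:
{"api": "arm_command", "payload": {"targets": [[0,1.5,0.1,0,5],[0,3,0.1,0,5],[0,4.3,0.1,0,5],[0,5.3,0.1,0,5],[0,5.8,0.1,0,5],[0,6.1,0.1,0,5],[0,6.3,0.1,0,5],[0,6.3,0.1,0,5],[0,6.3,0.1,0,5]]}}

```text
clock: 21.88
position: [0.6226, -0.0121, 0.1595]
ee_rot: [0.488, -0.511, 0.512, -0.489]
ft_force: [0.8, -0.2, -2.3]
grip_width: 0.174
```

```bash
python3 go.py .6221 -.0121 .159
```

```text
t 21.88 pos [ 0.6226 -0.0121  0.1595] shift cm [-0.    0.05 -0.05] jaw deg -2.64 F [ 0.8 -0.2 -2.3] w 0.174 q [-0.47  0.48  0.54  1.66 -0.27  1.08  0.1 ]
```

Call:
{"api": "arm_command", "payload": {"targets": [[0,0.1,-0.05,0,5],[0,0.2,-0.05,0,5],[0,0.2,-0.05,0,5],[0,0.2,-0.05,0,5]]}}

```text
clock: 22.22
position: [0.6223, -0.0121, 0.1588]
ee_rot: [0.488, -0.511, 0.512, -0.489]
ft_force: [-5.7, 0.3, 12.1]
grip_width: 0.175
```

Call:
{"api": "arm_command", "payload": {"targets": [[0,0,0,0,30],[0,0,0,0,45],[0,0,0,0,60],[0,0,0,0,60],[0,-3,0,0,60],[0,-7,0,0,60],[0,-12,0,0,60],[0,-12,-4,0,60],[0,-12,-8,0,60],[0,-12,-12,0,60]]}}

```text
clock: 23.05
position: [0.501, -0.0068, 0.2773]
ee_rot: [0.488, -0.511, 0.512, -0.489]
ft_force: [-1.1, 0.1, 0.1]
grip_width: 0.602
```

Call:
{"api": "arm_command", "payload": {"targets": [[0,0,-4,0,60],[0,0,-8,0,60],[0,0,-10,0,60],[0,0,-10,0,60],[0,0,-10,0,60]]}}

```text
clock: 23.47
position: [0.4016, -0.0018, 0.2773]
ee_rot: [-0.488, 0.511, -0.511, 0.489]
ft_force: [0.4, 0.5, 0.7]
grip_width: 0.599
```

```bash
python3 - <<'E'
from h import *
a=manip.camera("top")[130:230,230:430,::-1]; b=manip.camera("scene")[140:265,260:420,::-1]
a=cv2.resize(a,(800,400),interpolation=cv2.INTER_CUBIC); b=cv2.resize(b,(640,500),interpolation=cv2.INTER_CUBIC)
cv2.imwrite("pics/t8.png",a); cv2.imwrite("pics/s8.png",b); print(manip.get_obs()["position"],manip.get_obs()["clock"])
E
```

```text
[ 0.40268058 -0.00199795  0.27718971] 23.5667
```

View pics/t8.png

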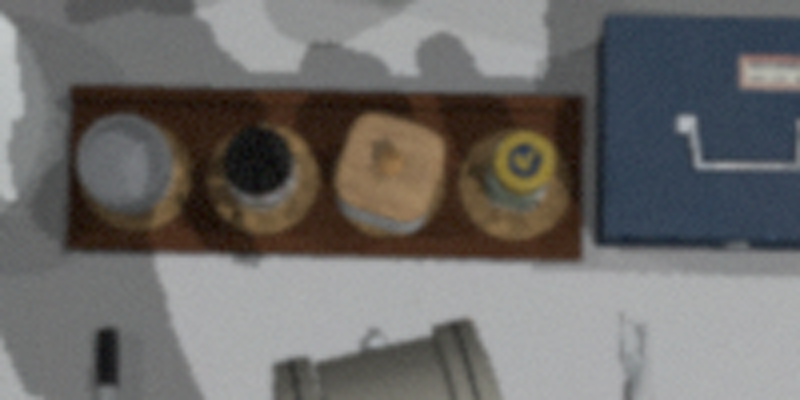

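View pics/s8.png

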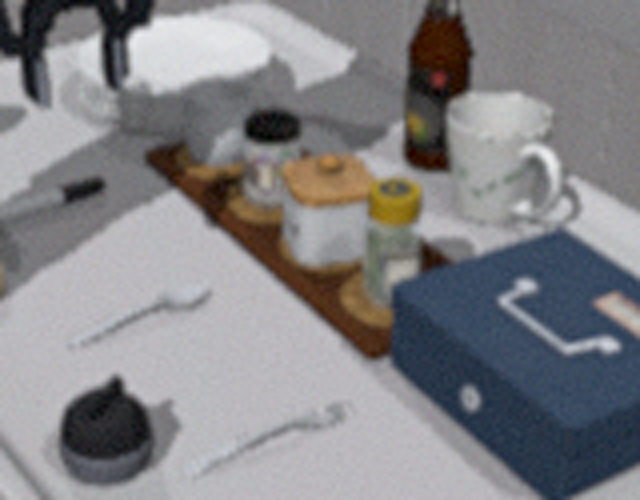

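```bash
python3 - <<'E'
from h import *
D=dict(pot=(.6305,.1774),sweet=(.6266,.0826),tin=(.6221,-.0121),spice=(.6175,-.1051))
for n,u,v,z in[("pot",125,164,.07),("sweet",258,160,.091),("tin",390,163,.083),("spice",524,161,.112)]:
    X=at("top",230+u/4-.4,130+v/4-.4,z); print(n,X,((X[:2]-D[n])*1000).round(1),"mm")
print(manip.hand_in())
E
```

```text
pot [0.6297 0.1799 0.07  ] [-0.8  2.5] mm
sweet [0.6263 0.0823 0.091 ] [-0.3 -0.3] mm
tin [ 0.6235 -0.0121  0.083 ] [1.4 0. ] mm
spice [ 0.6171 -0.1056  0.112 ] [-0.4 -0.5] mm
the job is handed in; nothing more can be done
None
```

All four things now stand on the cork discs. Counted from the plates they are the white pot, the sweet jar, the square tin (lifted by its knob) and the spice jar next to the money box. I let go of all of them, drew the arm back clear and handed the job in at about 23.6 s.

**Last checks:**
- **Position:** in the last top picture each thing was within about 3 mm of its disc centre. The pot was off by about 2.5 mm, the tin by 1.4 mm and the two jars by less than 1 mm.
- **Upright:** the two jars and the tin stand upright in the last scene picture. The pot is hidden behind the sweet jar there, so I judged it from the top view only.
- **Speed and tilt:** I could not measure these directly.
- **Disagreement:** the gripper closed further on the tin's knob than expected, to 15 mm instead of 20 mm, but the tin held and travelled level.

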